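Reset the turntable drag screw and lock it with its jam nut

ROBOT

A 6-joint arm with a two-finger parallel gripper is mounted at the origin on the work surface. World frame = base frame: x ahead of the robot, y to its left, z up, the work surface at z = 0. Lengths are in m, angles in rad, forces in N, time in s.
With the tool pointing down it reaches from about 0.35 to 0.975 m from the base axis. Payload 4.9 kg.
Tool frame: the origin (TCP) lies midway between the tips of the shut fingers; the grasp point (between the pads) lies 19 mm behind it; z points along the fingers, y is the direction in which the jaws open and shut (so a half turn about z gives the same grasp; the last joint's range is limited). The gripper opens to 85 mm and grips with 20 to 120 N. Pads are 22 mm wide; open, the fingers measure 114 mm over their backs; the gripper's body (76 mm by 85 mm) begins 54 mm behind the grasp point. The pads swing forward as they close: fully open they stand 13 mm farther back than shut.
Start: joints at [1.007, 0.053, 1.613, -0, 1.476, -0.119], TCP at [0.269, 0.564, 0.231] pointing down, gripper open.
Joint ranges: [-3.01, 3.01], [-1.01, 2.22], [0.06, 2.58], [-1.02, 4.17], [0.09, 2.62], [-3.14, 3.14]. Speed limits (rad/s): [2.57, 2.57, 3.14, 3.14, 3.14, 3.14].

INTERFACE

Orientations are given as a rotation vector (axis times angle).
In Python, from station import ctrl gives the robot as it stands.
- The arm moves only by the tool apply_moves, never from a script. Its argument "rows" is a list of rows, each a list of 6 numbers: the shift along the tool's x, y, z in cm, then the turn, a rotation vector about the tool's x, y, z in units of 5 degrees (1.0 is 5 degrees). In form: [[x, y, z, rx, ry, rz], ...]. A call has 1 to 20 rows; each row is the pose to reach, as a shift and turn from the pose measured when the call began, along the tool's axes at that moment; what a row does not reach only later rows make up. A row lasts 1/10 s, in which the tool goes at most 50 mm and 8.59 degrees, less where a joint would pass 70% of its speed; a pose out of reach is approached as far as the arm can. A call with a gripper value outside its range is refused whole. "grip" is the closure, from 0 (fully open) to 1 (shut), set as the call begins (left out, the last holds). The fingers move at their own pace and stop on an object; "squeeze" is the grip in N (left out, the last holds). Time passes only in rows, so rows that repeat a pose let the fingers close. It gives the time, the measured TCP pose, the force and the opening at its end, in the units of the state.
- ctrl.get_obs(): the state, without advancing time (a new reading comes with each control period).
- ctrl.get_image(name): name is "scene" or "top"; returns a dict with "color" (384x512x3 uint8, blue, green, red), "mtx" (3x3 intrinsics, pixels), "rvec" (rotation vector, rad) and "tvec" (3), from world to camera coordinates, as OpenCV has them. Camera axes: x right, y down, z forward; pixel columns grow to the right and rows downward; lengths in m; the calibration is good to about 2 mm. A picture is of the moment at which its call begins. There is no depth.
- ctrl.finish_job(): hands the job in, once; it reports no verdict.
The state is a dict: "t": time; "q": joint angles; "dq": joint speeds; "effort": joint torques, N m; "tool_pos": TCP position; "tool_rot": TCP orientation; "contact_force": force on the tool from outside, world axes, zero at the start; "wrist_torque": the same for the moment, N m; "opening": finger opening in m.
Only numpy, scipy, OpenCV 4.12 (cv2) and the standard library are available. Lean on these libraries where they do the work, as an engineer would, in place of code of your own. Each camera call takes 0.05 s, during which the arm holds its last target.

TASK

The drag screw of the hull turntable is off its setting and its jam nut has been overtightened. Swing the orange-handled lever counterclockwise to free the jam nut, turn the brass thumb bar clockwise until its white pointer points at the red index, then swing the lever back clockwise to retighten the nut firmly by feel (stop at about 10 N of sideways pull at the orange handle; much more would strip it) without shifting the screw, and let go. Leave the turntable with the hull, the tin and the two deadeyes alone.

Things in the scene. Friction and masses are not known exactly. Their poses are not given: they have to be found in the camera images.
- screw_axis (a point): Point on the vertical axis shared by the adjuster screw and the jam nut, 131 mm above the bench. The screw stands in a black iron column on a 130 mm square foot, joined by an iron bar to the turntable. Axes: those of the iron base (z up; the red index lies on the -x side of the screw, the turntable spindle 270 mm away on the +y side).
- index (a point): Tip of the fixed red index cone, 104 mm above the bench and 76 mm from the screw axis.
- thumb_bar (a point): Centre of the upright brass thumb bar on the adjuster screw: 50 mm long, 12 mm thick, 26 mm high (118 to 144 mm above the bench); bare 14 mm brass shaft for 27 mm below it. Its x axis lies along the bar, y across it (the way to pinch it); the white pointer sticks out on the -x end.
- pointer_tip (a point): Tip of the white pointer, 58 mm from the screw axis, 128 mm above the bench.
- adjuster (a joint): Angle of the thumb bar in rad: 0 when the white pointer points straight at the red index, growing counterclockwise seen from above; starts counterclockwise of the index. Turns easily (about 0.1 N m) while the nut is loose, stiff and locked while it is tight.
- lever_grip (a point): Middle of the upright orange handle (round, 18 mm thick, 91 to 140 mm above the bench, this point at 118 mm; it spins freely on its own pin) on the end of the jam nut's lever, 95 mm from the screw axis. The 12 mm lever bar, at 83 mm height, turns with the nut about the screw axis. This point's x axis is the tangent of the handle's circle in the counterclockwise (loosening) sense; its -y axis points outward.
- nut: The jam nut with its lever: steel hexagon 40 mm across flats, 74 to 91 mm above the bench. Starts overtight: 6 to 20 N of pull at the handle frees it. It is slack after at most 0.7 rad counterclockwise; the end stop is 1.0 rad or more from the start. Slack it needs under 1 N and stays where left.
- seat: Steel disc under the jam nut, 62 mm across, top about 70 mm above the bench. Going clockwise the nut is slack until it meets this seat, at an angle that differs each time; from there the pull needed at the handle grows steadily by about 3 N per 0.1 rad, 0.14 to 0.18 N per N of clamping force. The tight nut does not turn back when let go.
- weight_tin: Open tin with lead keel weights, 80 mm across, 45 mm high, origin under its centre; leave alone.
- deadeye_a: Round boxwood deadeye, 40 mm across, 18 mm high, origin under its centre; leave alone.
- deadeye_b: The other deadeye, same size; leave alone.
- hull_bow (a point): Bow of the walnut hull half (290 mm long, lying keel up, top 108 mm above the bench) on the 220 mm iron turntable, 145 mm from the spindle; the turntable turns easily and is to be left as it is.

How it is judged:
On the way, in this order (a step that is already met when the one before it is completed fails the run):
1. the jam nut is loose while the screw is still where it was (contact force between nut and seat below 1 N and distance of pointer_tip from where it was at the start of the episode below 0.006 m), for 0.2 s.
2. the pointer is at the index with the nut still loose (contact force between nut and seat below 1 N and value of joint adjuster between -0.1 and 0.1 rad), for 0.2 s.
At the end, for the whole second after the job is handed in: The jam nut clamps its seat with 42 to 82 N (what some 8 to 12 N of pull at the handle gives), the pointer is within 0.1 rad of the index, and everything is let go (contact force between nut and seat between 42 and 82 N and value of joint adjuster between -0.1 and 0.1 rad); the robot touches nothing.
It fails at once if the nut is strained (clamping force above 155 N, some 23 N of pull) (contact force between nut and seat above 155 N).
It fails at once if the turntable is turned so that the hull's bow shifts by more than 20 mm (distance of hull_bow from where it was at the start of the episode above 0.02 m).
It fails at once if the tin or a deadeye is shifted by more than 15 mm (distance of any of weight_tin, deadeye_a, deadeye_b from where it was at the start of the episode above 0.015 m).
It also fails if it takes over 69 s, if anything falls off the work surface, if the arm or the gripper's body presses on something with over 40 N, if the wrist force passes 120 N, or if a joint passes its speed limit or range.

## Working session

There is one attempt and no reset: what is moved stays moved. The work goes in short steps, Python scripts to look and compute and a tool call to move; the robot and the scene stay as the last step left them, time stands still between calls to the robot, and variables do not carry over. Pictures are saved under pics/ and viewed, and the job is handed in when it is done.

Besides the shell and the picture viewer there is one more tool, called after ">>>" by a JSON object that holds its "method" and its "body", one argument or row to a line. apply_moves: Moves the arm, as the interface text tells. Its arguments: {"type":"object","properties":{"rows":{"type":"array","items":{"type":"array","items":{"type":"number"}}},"grip":{"type":"number"},"squeeze":{"type":"number"}},"required":["rows"]}

```bash
ls; mkdir -p pics; cat > h.py <<'E'
import numpy as np, cv2
from station import ctrl
def snap(name,fn):
    im=ctrl.get_image(name); cv2.imwrite('pics/'+fn,im['color']); return im
def ray(im,u,v,z):
    R,_=cv2.Rodrigues(np.array(im['rvec'],float)); t=np.array(im['tvec'],float).reshape(3); K=np.array(im['mtx'],float)
    c=-R.T@t; d=R.T@np.linalg.inv(K)@np.array([u,v,1.0]); return c+d*(z-c[2])/d[2]
def proj(im,p):
    return cv2.projectPoints(np.array(p,float).reshape(-1,1,3),np.array(im['rvec'],float),np.array(im['tvec'],float),np.array(im['mtx'],float),None)[0].reshape(-1,2)
E
python3 - <<'E'
from h import *
import pickle
o=ctrl.get_obs(); print(o)
d={}
for n in('scene','top'):
    im=snap(n,n+'0.png'); d[n]=im
    R,_=cv2.Rodrigues(np.array(im['rvec'],float)); print(n,-R.T@np.array(im['tvec']).reshape(3), R[2])
pickle.dump(d,open('im0.pkl','wb'))
E
```

```text
pics
{'t': 0.0, 'q': array([ 1.00699592e+00,  5.33600469e-02,  1.61430963e+00, -1.74355916e-05,
        1.47599825e+00, -1.19024441e-01]), 'dq': array([ 0.00158474, -0.00279259,  0.00179036, -0.00106054,  0.0020827 ,
       -0.00094591]), 'effort': array([ 4.47241136e-04, -3.93680799e+01, -3.70176065e+01, -8.76979061e-05,
        7.14158843e-03,  7.65622701e-06]), 'tool_pos': array([0.26858859, 0.56364723, 0.23005171]), 'tool_rot': array([-0.69275533, -3.06356367,  0.00308016]), 'contact_force': array([ 0.05018119, -0.30966494,  0.13359732]), 'wrist_torque': array([0.0119537 , 0.06382206, 0.00273719]), 'opening': 0.0851282761564695}
scene [ 0.93209661 -0.47981659  1.20323888] [-0.27533069  0.45713893 -0.84570504]
top [0.50855165 0.11938754 0.9717013 ] [ 0.07954251 -0.00790088 -0.99680016]
```

View pics/scene0.png

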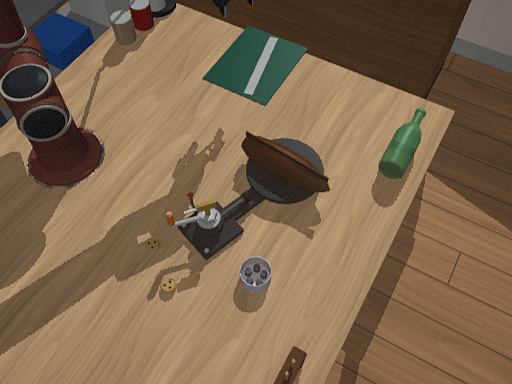

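View pics/top0.png

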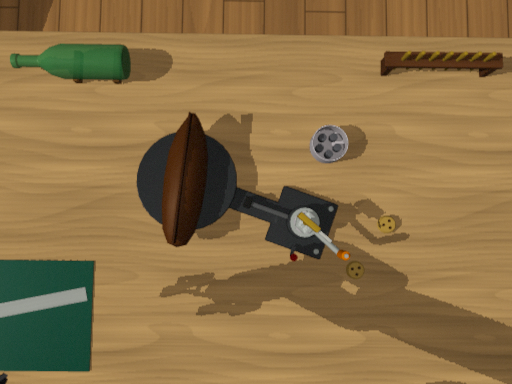

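```bash
python3 - <<'E'
import pickle,cv2,numpy as np
d=pickle.load(open('im0.pkl','rb'))
a=cv2.resize(d['top']['color'][170:290,250:400],None,fx=5,fy=5,interpolation=cv2.INTER_CUBIC);cv2.imwrite('pics/topz.png',a)
a=cv2.resize(d['scene']['color'][180:270,150:260],None,fx=6,fy=6,interpolation=cv2.INTER_CUBIC);cv2.imwrite('pics/scenez.png',a)
E
```

```text
(no output)
```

View pics/topz.png

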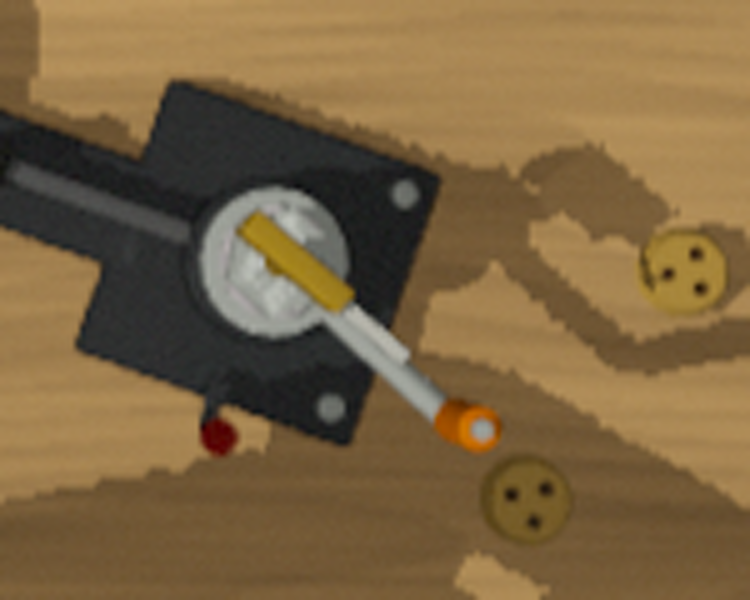

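View pics/scenez.png

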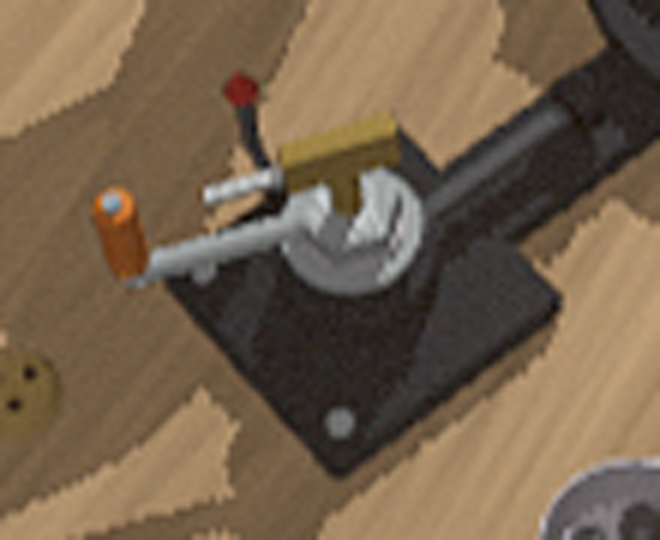

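```bash
cat > m.py <<'E'
from h import *
import pickle
d=pickle.load(open('im0.pkl','rb'));T=d['top'];S=d['scene']
def tz(u,v): return (u-2)/5+250,(v-2)/5+170
def sz(u,v): return (u-2.5)/6+150,(v-2.5)/6+180
def tri(pt,ps):
    P=[]
    for im in(T,S):
        R,_=cv2.Rodrigues(np.array(im['rvec'],float));P.append(np.array(im['mtx'])@np.c_[R,np.array(im['tvec']).reshape(3)])
    X=cv2.triangulatePoints(P[0],P[1],np.array(pt,float).reshape(2,1),np.array(ps,float).reshape(2,1)).ravel();return X[:3]/X[3]
E
python3 - <<'E'
from m import *
np.set_printoptions(precision=4,suppress=True)
R,_=cv2.Rodrigues(np.array(T['rvec'],float));print('right',R[0],'down',R[1])
pts={'handle':((482,430),(111,203),.142),'ptr':((404,358),(209,196),.130),'red':((220,437),(241,88),.104),
 'deA':((527,500),None,.018),'deB':((683,270),None,.018),'bolt1':((404,194),(340,422),None),'bolt2':((331,408),(203,270),None)}
for k,(a,b,z) in pts.items():
    o=[]
    if z: o.append(ray(T,*tz(*a),z))
    if z and b: o.append(ray(S,*sz(*b),z))
    if b: o.append(tri(tz(*a),sz(*b)))
    print(k,*o)
# bar top corners top view: far end (258,212)/(238,235); near (355,292)/(333,310)
for c in [(260,211),(238,235),(355,290),(333,312)]: print(ray(T,*tz(*c),.144))
# seat disc centre z=.07
print('seat',ray(T,*tz(274,263),.07))
for c in [(175,80),(440,178),(348,445),(77,347)]: print('foot',ray(T,*tz(*c),.03))
hsv=cv2.cvtColor(T['color'],cv2.COLOR_BGR2HSV)
E
```

```text
right [ 0.0107 -0.9999  0.0088] down [-0.9968 -0.0114 -0.0795]
handle [ 0.4464 -0.0648  0.142 ] [ 0.4459 -0.065   0.142 ] [ 0.4461 -0.0649  0.142 ]
ptr [ 0.4731 -0.0371  0.13  ] [ 0.4736 -0.0374  0.13  ] [ 0.4731 -0.0371  0.1292]
red [0.4397 0.0322 0.104 ] [0.4441 0.0246 0.104 ] [0.4385 0.0307 0.0909]
deA [ 0.4068 -0.112   0.018 ]
deB [ 0.5085 -0.1823  0.018 ]
bolt1 [ 0.5405 -0.0576  0.0219]
bolt2 [ 0.4461 -0.0252  0.0207]
[0.5295 0.021  0.144 ]
[0.5201 0.0295 0.144 ]
[ 0.4995 -0.0156  0.144 ]
[ 0.491  -0.0072  0.144 ]
seat [0.5096 0.0063 0.07  ]
foot [0.5897 0.0451 0.03  ]
foot [ 0.5477 -0.0718  0.03  ]
foot [ 0.431  -0.0311  0.03  ]
foot [0.4722 0.0874 0.03  ]
```

```bash
cat >> h.py <<'E'
from scipy.spatial.transform import Rotation as Ro
C=np.array([.510,.0069])
def row(p,psi_deg,o=None):
    o=o or ctrl.get_obs(); R=Ro.from_rotvec(o['tool_rot'])
    a=np.radians(psi_deg); y=np.array([np.cos(a),np.sin(a),0]); z=np.array([0,0,-1.]); x=np.cross(y,z)
    Rt=Ro.from_matrix(np.c_[x,y,z])
    return np.round(np.r_[R.inv().apply(np.array(p)-o['tool_pos'])*100,(R.inv()*Rt).as_rotvec(degrees=True)/5],2).tolist()
def st():
    o=ctrl.get_obs(); y=Ro.from_rotvec(o['tool_rot']).as_matrix()
    print('t',round(o['t'],2),'pos',o['tool_pos'].round(4),'psi',round(np.degrees(np.arctan2(y[1,1],y[0,1])),1),'zax',y[:,2].round(3),'F',o['contact_force'].round(2),'open',round(o['opening'],4),'q',o['q'].round(2))
E
python3 - <<'E'
from h import *
st()
print(row([.446,-.065,.19],-41.7)); print(row([.446,-.065,.104],-41.7))
E
```

```text
t 0.1 pos [0.2686 0.5637 0.2302] psi 64.5 zax [-0.001 -0.002 -1.   ] F [ 0.34 -0.28 -0.35] open 0.0855 q [ 1.01  0.05  1.61  0.    1.48 -0.12]
[-43.07, -49.11, 4.1, -0.02, 0.02, 21.24]
[-43.07, -49.1, 12.7, -0.02, 0.02, 21.24]
```

>>> {"method": "apply_moves", "body": {
  "rows": [
    [-43.1,-49.1,2,0,0,21.2],
    [-43.1,-49.1,2,0,0,21.2],
    [-43.1,-49.1,2,0,0,21.2],
    [-43.1,-49.1,2,0,0,21.2],
    [-43.1,-49.1,2,0,0,21.2],
    [-43.1,-49.1,2,0,0,21.2],
    [-43.1,-49.1,2,0,0,21.2],
    [-43.1,-49.1,2,0,0,21.2],
    [-43.1,-49.1,2,0,0,21.2],
    [-43.1,-49.1,2,0,0,21.2],
    [-43.1,-49.1,2,0,0,21.2],
    [-43.1,-49.1,2,0,0,21.2],
    [-43.1,-49.1,2,0,0,21.2],
    [-43.1,-49.1,2,0,0,21.2],
    [-43.1,-49.1,2,0,0,21.2],
    [-43.1,-49.1,2,0,0,21.2],
    [-43.1,-49.1,4,0,0,21.2]
  ],
  "grip": 0.5,
  "squeeze": 60
}}

```text
t: 1.8
tool_pos: [0.448, -0.0642, 0.1937]
tool_rot: [2.858, 1.292, 0.005]
contact_force: [0.1, -0.1, 0.2]
opening: 0.043
```

```bash
python3 - <<'E'
from h import *
st()
print(row([.446,-.065,.104],-41.7))
E
```

```text
t 1.8 pos [ 0.448  -0.0642  0.1937] psi -41.3 zax [ 0.005 -0.003 -1.   ] F [ 0.09 -0.08  0.2 ] open 0.043 q [-0.31 -0.36  2.04 -0.    1.45  0.42]
[-0.2, -0.15, 8.97, 0.06, -0.01, 0.07]
```

>>> {"method": "apply_moves", "body": {
  "rows": [
    [-0.2,-0.1,4,0,0,0],
    [-0.2,-0.1,7,0,0,0],
    [-0.2,-0.1,9,0,0,0],
    [-0.2,-0.1,9,0,0,0],
    [-0.2,-0.1,9,0,0,0]
  ]
}}

```text
t: 2.3
tool_pos: [0.4464, -0.0642, 0.1041]
tool_rot: [2.857, 1.295, 0.005]
contact_force: [-0.2, -0.4, 0.2]
opening: 0.0424
```

>>> {"method": "apply_moves", "body": {
  "rows": [
    [0,0,0,0,0,0],
    [0,0,0,0,0,0],
    [0,0,0,0,0,0]
  ],
  "grip": 0.74
}}

```text
t: 2.6
tool_pos: [0.4473, -0.0643, 0.1055]
tool_rot: [2.855, 1.295, 0.008]
contact_force: [-0.0, 0.5, 0.3]
opening: 0.0219
```

```bash
python3 - <<'E'
from h import *
st()
for n in('scene','top'):
    im=ctrl.get_image(n); u,v=proj(im,[C[0]-.03,C[1]-.03,.12])[0].astype(int)
    cv2.imwrite(f'pics/{n}1.png',cv2.resize(im['color'][v-50:v+50,u-65:u+65],None,fx=5,fy=5,interpolation=cv2.INTER_CUBIC))
E
```

```text
t 2.6 pos [ 0.4473 -0.0643  0.1055] psi -41.2 zax [ 0.007 -0.004 -1.   ] F [-0.04  0.5   0.27] open 0.0219 q [-0.31 -0.27  2.13 -0.    1.28  0.41]
```

View pics/scene1.png

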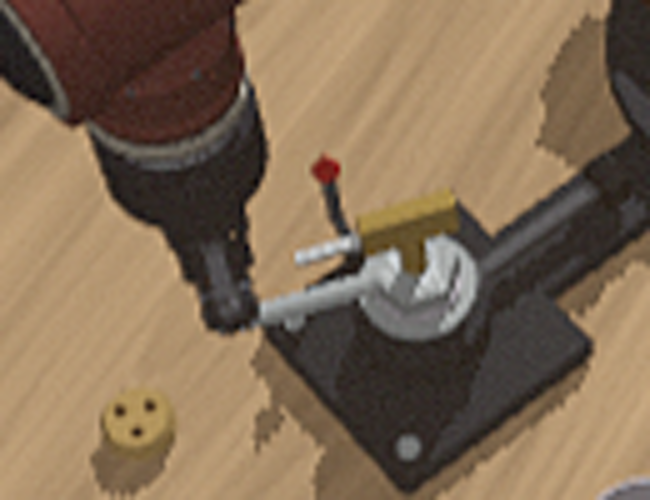

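```bash
cat >> h.py <<'E'
def arc(dlist,z=.105,R=.0955,off=0):
    # relative to current measured pose: theta now from pos
    o=ctrl.get_obs(); y=Ro.from_rotvec(o['tool_rot']).as_matrix(); th=np.degrees(np.arctan2(*(o['tool_pos'][:2]-C)[::-1])); print('th',th%360,'r',np.linalg.norm(o['tool_pos'][:2]-C))
    L=[]
    for d in dlist:
        a=np.radians(th+d); L.append([round(float(v),2) for v in row([C[0]+R*np.cos(a),C[1]+R*np.sin(a),z],th+d-270+360,o)])
    return L
E
python3 - <<'E'
from h import *
for l in arc([2,4,6,8,10,12,14,16]): print(l)
E
```

```text
th 228.44823672999462 r 0.09518772513875383
[-0.03, 0.33, -0.01, 0.08, -0.02, -0.33]
[-0.01, 0.67, -0.01, 0.08, -0.01, -0.73]
[0.02, 1.0, -0.01, 0.08, -0.01, -1.13]
[0.05, 1.33, -0.0, 0.08, -0.01, -1.53]
[0.1, 1.66, -0.0, 0.08, -0.01, -1.93]
[0.17, 1.99, 0.0, 0.08, -0.01, -2.33]
[0.24, 2.31, 0.0, 0.08, -0.01, -2.73]
[0.32, 2.63, 0.0, 0.08, -0.01, -3.13]
```

>>> {"method": "apply_moves", "body": {
  "rows": [
    [0,0.33,0,0,0,-0.3],
    [0,0.67,0,0,0,-0.7],
    [0,1.0,0,0,0,-1.1],
    [0.05,1.33,0,0,0,-1.5],
    [0.1,1.66,0,0,0,-1.9],
    [0.17,2.0,0,0,0,-2.3],
    [0.24,2.3,0,0,0,-2.7],
    [0.32,2.63,0,0,0,-3.1]
  ]
}}

```text
t: 3.5
tool_pos: [0.4672, -0.0786, 0.1047]
tool_rot: [2.657, 1.674, 0.0]
contact_force: [-6.6, 3.1, 4.7]
opening: 0.0225
```

```bash
python3 - <<'E'
from h import *
st()
for l in arc([3,6,9,12,15,18,21,24,27,30,33,34,35]): print(l)
E
```

```text
t 3.5 pos [ 0.4672 -0.0786  0.1047] psi -25.6 zax [ 0.001 -0.001 -1.   ] F [-6.6   3.07  4.74] open 0.0225 q [-0.32 -0.21  2.08 -0.    1.27  0.12]
th 243.4383338405318 r 0.09561320127012135
[0.02, 0.5, -0.03, 0.02, 0.01, -0.4]
[0.05, 1.0, -0.02, 0.02, 0.01, -1.0]
[0.1, 1.5, -0.02, 0.02, 0.01, -1.6]
[0.19, 1.99, -0.02, 0.02, 0.01, -2.2]
[0.29, 2.48, -0.02, 0.01, 0.01, -2.8]
[0.43, 2.96, -0.02, 0.01, 0.01, -3.4]
[0.59, 3.43, -0.02, 0.01, 0.01, -4.0]
[0.77, 3.9, -0.02, 0.01, 0.01, -4.6]
[0.98, 4.35, -0.02, 0.01, 0.01, -5.2]
[1.21, 4.8, -0.02, 0.01, 0.01, -5.8]
[1.46, 5.23, -0.02, 0.01, 0.01, -6.4]
[1.55, 5.37, -0.02, 0.01, 0.01, -6.6]
[1.64, 5.51, -0.02, 0.01, 0.01, -6.8]
```

>>> {"method": "apply_moves", "body": {
  "rows": [
    [0.02,0.5,0,0,0,-0.4],
    [0.05,1.0,0,0,0,-1.0],
    [0.1,1.5,0,0,0,-1.6],
    [0.19,2.0,0,0,0,-2.2],
    [0.29,2.48,0,0,0,-2.8],
    [0.43,2.96,0,0,0,-3.4],
    [0.59,3.43,0,0,0,-4.0],
    [0.77,3.9,0,0,0,-4.6],
    [0.98,4.35,0,0,0,-5.2],
    [1.21,4.8,0,0,0,-5.8],
    [1.46,5.23,0,0,0,-6.4],
    [1.55,5.37,0,0,0,-6.6],
    [1.55,5.37,0,0,0,-6.6]
  ]
}}

```text
t: 4.8
tool_pos: [0.5226, -0.088, 0.1047]
tool_rot: [2.072, 2.359, -0.0]
contact_force: [-0.0, 0.1, 0.6]
opening: 0.0221
```

```bash
python3 - <<'E'
from h import *
st();arc([])
E
```

```text
t 4.8 pos [ 0.5226 -0.088   0.1047] psi 7.4 zax [ 0.001 -0.001 -1.   ] F [-0.01  0.09  0.57] open 0.0221 q [-0.31 -0.06  1.95 -0.    1.26 -0.44]
th 277.5384298276483 r 0.09571295859447075
```

>>> {"method": "apply_moves", "body": {
  "rows": [
    [0,-0.1,0,0,0,0],
    [0,-0.1,0,0,0,0],
    [0,-0.1,-3,0,0,0],
    [0,-0.1,-6,0,0,0],
    [0,-0.1,-8.5,0,0,0],
    [0,-0.1,-8.5,0,0,0]
  ],
  "grip": 0.5
}}

```text
t: 5.4
tool_pos: [0.5239, -0.0888, 0.1946]
tool_rot: [2.067, 2.353, 0.005]
contact_force: [-0.2, -0.3, -0.2]
opening: 0.0429
```

```bash
python3 - <<'E'
from h import *
st()
print(row([C[0],C[1],.19],-39.5))
for n in('scene','top'):
    im=ctrl.get_image(n); u,v=proj(im,[C[0]-.03,C[1]-.03,.12])[0].astype(int); print(n,u-65,v-50)
    cv2.imwrite(f'pics/{n}2.png',cv2.resize(im['color'][v-50:v+50,u-65:u+65],None,fx=5,fy=5,interpolation=cv2.INTER_CUBIC))
E
```

```text
t 5.4 pos [ 0.5239 -0.0888  0.1946] psi 7.4 zax [ 0.009 -0.004 -1.   ] F [-0.22 -0.29 -0.23] open 0.0429 q [-0.31 -0.15  1.87 -0.    1.41 -0.44]
[9.67, -0.15, 0.41, 0.12, 0.01, 9.38]
scene 125 161
top 257 187
```

View pics/scene2.png

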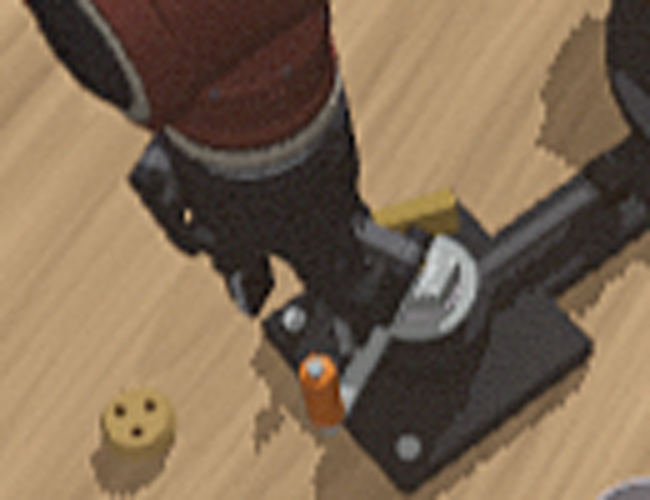

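>>> {"method": "apply_moves", "body": {
  "rows": [
    [9.7,-0.1,0.4,0,0,9.4],
    [9.7,-0.1,0.4,0,0,9.4],
    [9.7,-0.1,0.4,0,0,9.4],
    [9.7,-0.1,0.4,0,0,9.4],
    [9.7,-0.1,0.4,0,0,9.4],
    [9.7,-0.1,0.4,0,0,9.4],
    [9.7,-0.1,0.4,0,0,9.4],
    [9.7,-0.1,0.4,0,0,9.4]
  ]
}}

```text
t: 6.3
tool_pos: [0.5073, 0.008, 0.1842]
tool_rot: [2.841, 1.34, -0.001]
contact_force: [0.2, -0.0, 0.5]
opening: 0.0424
```

```bash
python3 - <<'E'
from h import *
st()
print(row([C[0],C[1],.114],-39.5))
E
```

```text
t 6.3 pos [0.5073 0.008  0.1842] psi -39.5 zax [-0.001 -0.001 -1.   ] F [ 0.23 -0.01  0.51] open 0.0424 q [-0.13 -0.2   1.93 -0.    1.41  0.56]
[0.09, 0.28, 7.02, 0.0, 0.01, 0.0]
```

>>> {"method": "apply_moves", "body": {
  "rows": [
    [0.1,0.3,3,0,0,0],
    [0.1,0.3,6,0,0,0],
    [0.1,0.3,7,0,0,0],
    [0.1,0.3,7,0,0,0],
    [0.1,0.3,7,0,0,0]
  ]
}}

```text
t: 6.8
tool_pos: [0.5107, 0.0067, 0.1151]
tool_rot: [2.84, 1.341, -0.0]
contact_force: [0.2, 0.4, 0.6]
opening: 0.0427
```

>>> {"method": "apply_moves", "body": {
  "rows": [
    [0,0,0,0,0,0],
    [0,0,0,0,0,0],
    [0,0,0,0,0,0],
    [0,0,0,0,0,0]
  ],
  "grip": 1,
  "squeeze": 25
}}

```text
t: 7.2
tool_pos: [0.511, 0.0074, 0.1169]
tool_rot: [2.841, 1.341, 0.002]
contact_force: [-3.7, 1.8, 6.3]
opening: 0.0118
```

```bash
python3 - <<'E'
from h import *
st()
print(row([C[0],C[1],.114],-39.5))
for n in('scene','top'):
    im=ctrl.get_image(n); u,v=proj(im,[C[0]-.03,C[1]-.03,.12])[0].astype(int); print(n,u-65,v-50)
    cv2.imwrite(f'pics/{n}3.png',cv2.resize(im['color'][v-50:v+50,u-65:u+65],None,fx=5,fy=5,interpolation=cv2.INTER_CUBIC))
E
```

```text
t 7.2 pos [0.511  0.0074 0.1169] psi -39.5 zax [ 0.001  0.    -1.   ] F [-3.71  1.8   6.27] open 0.0118 q [-0.13 -0.12  1.98  0.    1.28  0.56]
[-0.1, -0.05, 0.29, 0.01, -0.01, 0.01]
scene 125 161
top 257 187
```

View pics/scene3.png

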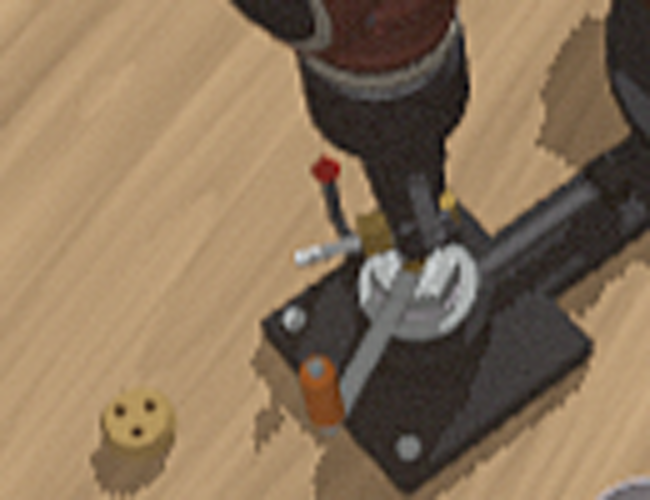

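View pics/top3.png

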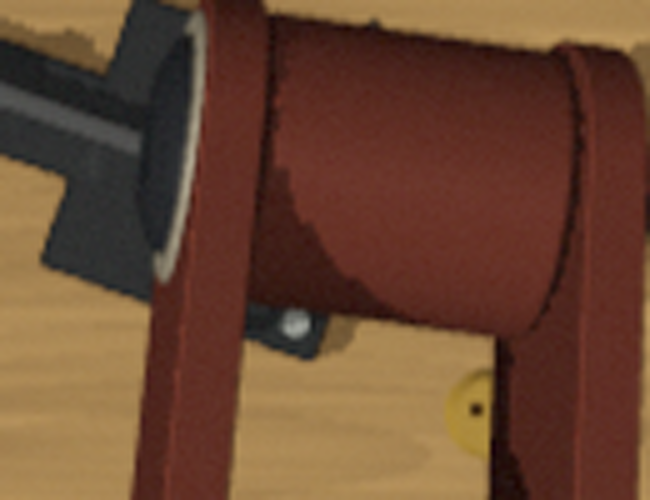

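>>> {"method": "apply_moves", "body": {
  "rows": [
    [0,0,0,0,0,1],
    [0,0,0,0,0,2],
    [0,0,0,0,0,3.2],
    [0,0,0,0,0,4.4],
    [0,0,0,0,0,5.6],
    [0,0,0,0,0,6.8],
    [0,0,0,0,0,8],
    [0,0,0,0,0,9.2],
    [0,0,0,0,0,10.4],
    [0,0,0,0,0,11.6],
    [0,0,0,0,0,12.6],
    [0,0,0,0,0,13.4],
    [0,0,0,0,0,13.4],
    [0,0,0,0,0,13.4]
  ]
}}

```text
t: 8.7
tool_pos: [0.5113, 0.0065, 0.1171]
tool_rot: [3.108, -0.448, 0.003]
contact_force: [0.2, -5.1, -3.3]
opening: 0.0114
```

```bash
python3 - <<'E'
from h import *
st()
for n in('scene','top'):
    im=ctrl.get_image(n); u,v=proj(im,[C[0]-.03,C[1],.12])[0].astype(int); print(n,u-40,v-30)
    cv2.imwrite(f'pics/{n}4.png',cv2.resize(im['color'][v-30:v+30,u-40:u+40],None,fx=8,fy=8,interpolation=cv2.INTER_CUBIC))
E
```

```text
t 8.7 pos [0.5113 0.0065 0.1171] psi -106.4 zax [ 0.002 -0.002 -1.   ] F [ 0.18 -5.11 -3.33] open 0.0114 q [-0.13 -0.12  1.98 -0.    1.28  1.73]
scene 156 172
top 267 207
```

View pics/scene4.png

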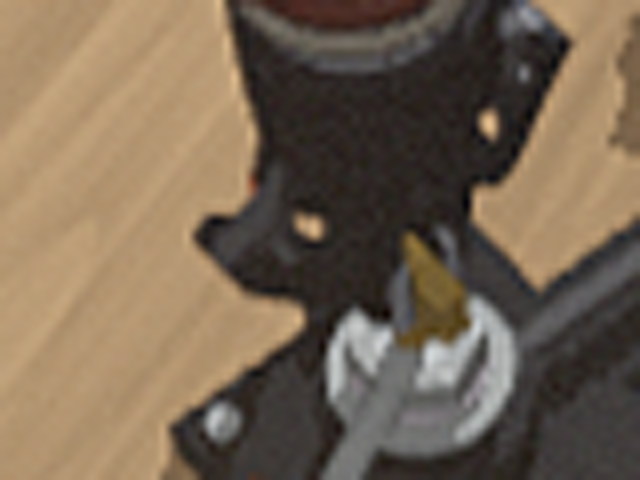

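View pics/top4.png

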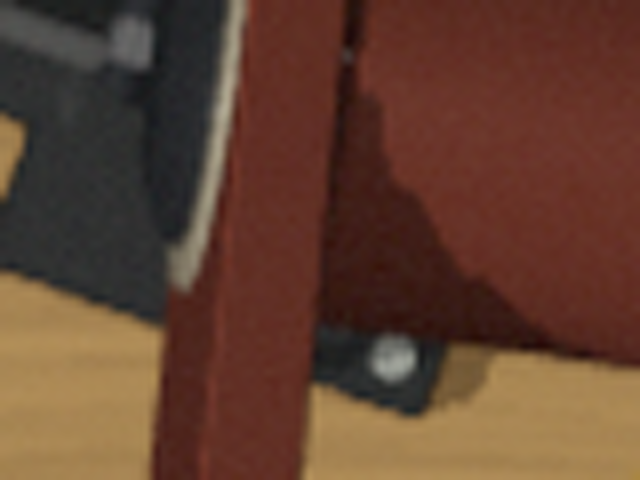

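>>> {"method": "apply_moves", "body": {
  "rows": [
    [0,0,0,0,0,0.4],
    [0,0,0,0,0,0.7],
    [0,0,0,0,0,0.7],
    [0,0,0,0,0,0.7]
  ]
}}

```text
t: 9.2
tool_pos: [0.5113, 0.0064, 0.1171]
tool_rot: [3.093, -0.542, 0.003]
contact_force: [0.4, -4.1, -2.7]
opening: 0.0116
```

>>> {"method": "apply_moves", "body": {
  "rows": [
    [0,0,0,0,0,0],
    [0,0,0,0,0,0],
    [0,0,-2,0,0,0],
    [0,0,-5,0,0,0],
    [0,0,-9,0,0,0],
    [10,5,-9,0,0,0],
    [16,10,-10,0,0,0],
    [16,10,-10,0,0,0],
    [16,10,-10,0,0,0],
    [16,10,-10,0,0,0]
  ],
  "grip": 0.5
}}

```text
t: 10.2
tool_pos: [0.6297, -0.1453, 0.2179]
tool_rot: [3.092, -0.547, 0.006]
contact_force: [-1.0, 1.0, -0.4]
opening: 0.0427
```

```bash
python3 - <<'E'
from h import *
st()
import pickle
d={}
for n in('scene','top'):
    im=ctrl.get_image(n); d[n]=im;u,v=proj(im,[C[0]-.02,C[1]-.02,.12])[0].astype(int); print(n,u-50,v-38)
    cv2.imwrite(f'pics/{n}5.png',cv2.resize(im['color'][v-38:v+38,u-50:u+50],None,fx=8,fy=8,interpolation=cv2.INTER_CUBIC))
pickle.dump(d,open('im5.pkl','wb'))
E
```

```text
t 10.2 pos [ 0.6297 -0.1453  0.2179] psi -110.1 zax [ 0.003 -0.002 -1.   ] F [-0.96  1.02 -0.35] open 0.0427 q [-0.34  0.11  1.58 -0.    1.45  1.58]
scene 145 171
top 267 194
```

View pics/scene5.png

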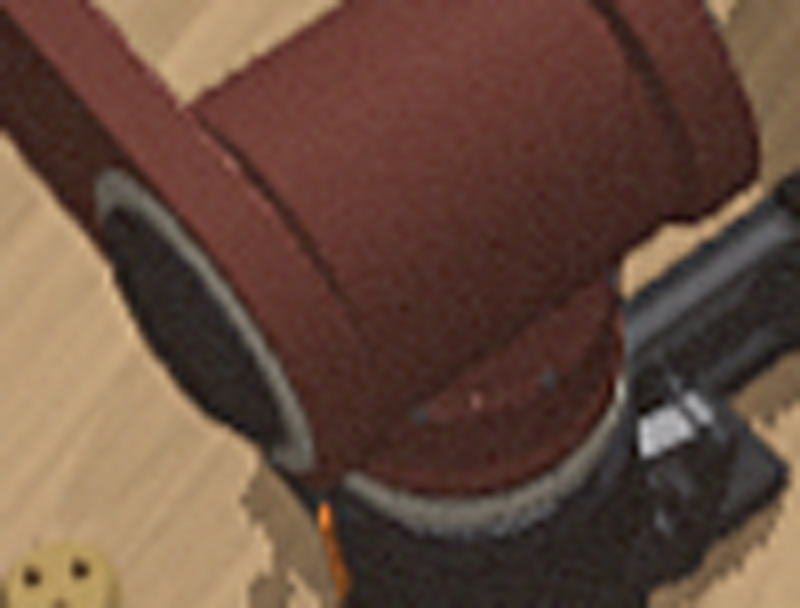

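View pics/top5.png

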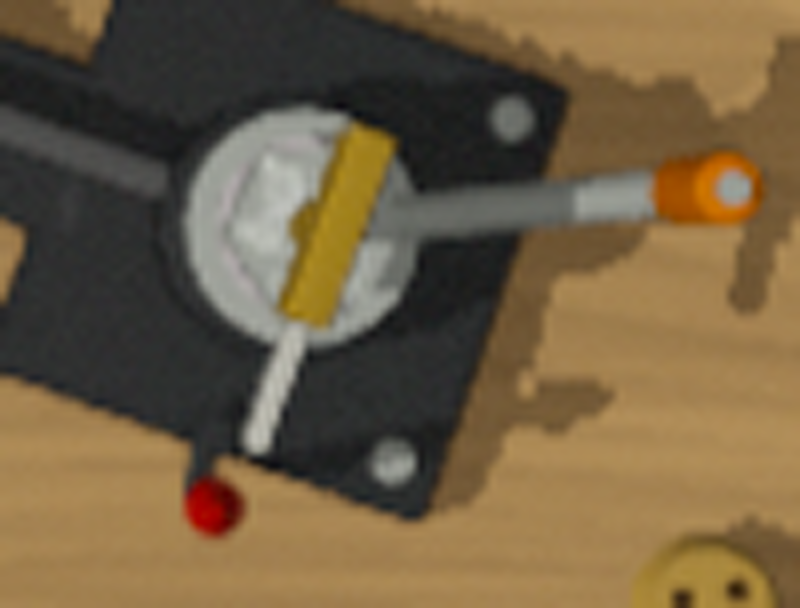

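```bash
python3 - <<'E'
from h import *
import pickle
T=pickle.load(open('im5.pkl','rb'))['top']
f=lambda u,v,z: ray(T,(u-3.5)/8+267,(v-3.5)/8+194,z)
ang=lambda p: round(float(np.degrees(np.arctan2(*(p[:2]-C)[::-1])))%360,1)
p=f(256,450,.13); print('ptr',p,ang(p),np.linalg.norm(p[:2]-C))
r=f(213,506,.104); print('red',r,ang(r),np.linalg.norm(r[:2]-C))
h=f(735,190,.142); print('hand',h,ang(h),np.linalg.norm(h[:2]-C))
c=[f(*q,.144) for q in [(350,121),(398,145),(328,328),(280,308)]]
a=(c[0]+c[1])/2;b=(c[2]+c[3])/2; d=b-a; print('bar',(a+b)/2,np.degrees(np.arctan2(d[1],d[0]))%360)
e=[f(*q,.03) for q in [(570,93),(412,520)]]; d=e[1]-e[0]; print('edge',np.degrees(np.arctan2(d[1],d[0]))%360)
# shaft stub of pointer
s=f(290,345,.13); d=p-s; print('ptr line',np.degrees(np.arctan2(d[1],d[0]))%360)
E
```

```text
ptr [0.45575764 0.02515386 0.13      ] 161.4 0.05723143263592205
red [0.44008391 0.03300446 0.104     ] 159.5 0.07463043602993072
hand [ 0.52008275 -0.08934373  0.142     ] 276.0 0.09677043327039837
bar [0.51053411 0.00682446 0.144     ] 159.3036296303559
edge 159.50187175340216
ptr line 162.09045389280567
```

```bash
python3 - <<'E'
from h import *
print(row([.5203,-.0887,.2],6))
E
```

```text
[-11.92, -1.34, 1.72, 0.02, -0.01, -23.18]
```

>>> {"method": "apply_moves", "body": {
  "rows": [
    [-11.9,-1.3,0,0,0,-23.2],
    [-11.9,-1.3,0,0,0,-23.2],
    [-11.9,-1.3,1,0,0,-23.2],
    [-11.9,-1.3,1.7,0,0,-23.2],
    [-11.9,-1.3,1.7,0,0,-23.2],
    [-11.9,-1.3,1.7,0,0,-23.2],
    [-11.9,-1.3,1.7,0,0,-23.2],
    [-11.9,-1.3,1.7,0,0,-23.2],
    [-11.9,-1.3,1.7,0,0,-23.2],
    [-11.9,-1.3,1.7,0,0,-23.2],
    [-11.9,-1.3,1.7,0,0,-23.2],
    [-11.9,-1.3,1.7,0,0,-23.2],
    [-11.9,-1.3,1.7,0,0,-23.2],
    [-11.9,-1.3,1.7,0,0,-23.2],
    [-11.9,-1.3,1.7,0,0,-23.2],
    [-11.9,-1.3,1.7,0,0,-23.2]
  ],
  "squeeze": 60
}}

```text
t: 11.9
tool_pos: [0.5199, -0.0881, 0.2003]
tool_rot: [2.1, 2.335, 0.001]
contact_force: [-0.4, 0.4, -0.1]
opening: 0.0423
```

```bash
python3 - <<'E'
from h import *
st()
print(row([.5203,-.0887,.105],6))
E
```

```text
t 11.9 pos [ 0.5199 -0.0881  0.2003] psi 6.1 zax [ 0.001 -0.    -1.   ] F [-0.44  0.38 -0.13] open 0.0423 q [-0.31 -0.16  1.87  0.    1.43 -0.42]
[-0.06, 0.02, 9.53, 0.02, 0.01, 0.01]
```

>>> {"method": "apply_moves", "body": {
  "rows": [
    [-0.1,0,4,0,0,0],
    [-0.1,0,7.5,0,0,0],
    [-0.1,0,9.5,0,0,0],
    [-0.1,0,9.5,0,0,0],
    [-0.1,0,9.5,0,0,0]
  ]
}}

```text
t: 12.4
tool_pos: [0.5202, -0.0889, 0.1057]
tool_rot: [2.1, 2.335, 0.001]
contact_force: [0.8, -0.5, -0.4]
opening: 0.0423
```

>>> {"method": "apply_moves", "body": {
  "rows": [
    [0,0,0,0,0,0],
    [0,0,0,0,0,0],
    [0,0,0,0,0,0]
  ],
  "grip": 0.74
}}

```text
t: 12.7
tool_pos: [0.5211, -0.0891, 0.1072]
tool_rot: [2.099, 2.333, 0.003]
contact_force: [-1.0, -0.4, 0.2]
opening: 0.0221
```

```bash
python3 - <<'E'
from h import *
st()
for l in arc([-3,-6,-9,-12,-15]): print(l)
E
```

```text
t 12.7 pos [ 0.5211 -0.0891  0.1072] psi 6.1 zax [ 0.004 -0.001 -1.   ] F [-0.97 -0.44  0.16] open 0.0221 q [-0.31 -0.07  1.95  0.    1.26 -0.42]
th 276.56650207916715 r 0.09663491173308275
[0.12, -0.5, 0.22, 0.04, 0.02, 0.5]
[0.16, -1.0, 0.22, 0.05, 0.01, 1.1]
[0.22, -1.5, 0.22, 0.05, 0.01, 1.7]
[0.3, -1.99, 0.22, 0.05, 0.01, 2.3]
[0.42, -2.48, 0.21, 0.05, 0.01, 2.9]
```

>>> {"method": "apply_moves", "body": {
  "rows": [
    [0.1,-0.5,0.1,0,0,0.5],
    [0.15,-1.0,0.1,0,0,1.1],
    [0.2,-1.5,0.1,0,0,1.7],
    [0.3,-2.0,0.1,0,0,2.3],
    [0.3,-2.0,0.1,0,0,2.3]
  ]
}}

```text
t: 13.2
tool_pos: [0.5008, -0.0883, 0.1067]
tool_rot: [2.322, 2.11, 0.004]
contact_force: [-1.0, 0.1, 0.3]
opening: 0.0222
```

```bash
python3 - <<'E'
from h import *
st()
for l in arc([-2,-4,-6,-8]): print(l)
E
```

```text
t 13.2 pos [ 0.5008 -0.0883  0.1067] psi -5.5 zax [ 0.005 -0.001 -1.   ] F [-0.96  0.15  0.27] open 0.0222 q [-0.32 -0.12  2.    0.    1.26 -0.23]
th 264.47732620899205 r 0.09565324681842338
[0.02, -0.33, 0.17, 0.06, 0.01, 0.41]
[0.04, -0.67, 0.17, 0.06, 0.01, 0.81]
[0.07, -1.0, 0.16, 0.06, 0.01, 1.21]
[0.11, -1.33, 0.16, 0.06, 0.01, 1.61]
```

>>> {"method": "apply_moves", "body": {
  "rows": [
    [0,-0.33,0.1,0,0,0.4],
    [0.04,-0.67,0.1,0,0,0.8],
    [0.07,-1.0,0.1,0,0,1.2],
    [0.1,-1.33,0.1,0,0,1.6],
    [0.1,-1.33,0.1,0,0,1.6]
  ]
}}

```text
t: 13.7
tool_pos: [0.4878, -0.0861, 0.106]
tool_rot: [2.462, 1.944, 0.005]
contact_force: [-0.6, 0.3, 0.1]
opening: 0.0226
```

```bash
cat >> h.py <<'E'
def feel(n=5):
    L=[]
    for i in range(n):
        o=ctrl.get_obs(); y=Ro.from_rotvec(o['tool_rot']).as_matrix(); L.append(y.T@o['contact_force']); ctrl.get_image('scene')
    L=np.array(L); print('F tool xyz mean',L.mean(0).round(2),'sd',L.std(0).round(2), 'ty all',L[:,1].round(1))
E
python3 - <<'E'
from h import *
feel();st()
for l in arc([-2,-4,-6,-8]): print(l)
E
```

```text
F tool xyz mean [-0.29 -0.05  0.1 ] sd [0.31 0.39 0.44] ty all [-0.6 -0.1  0.2 -0.2  0.5]
t 13.95 pos [ 0.4879 -0.0861  0.1058] psi -13.4 zax [ 0.005 -0.001 -1.   ] F [0.5  0.32 0.41] open 0.022 q [-0.33 -0.15  2.03  0.    1.26 -0.09]
th 256.6339047891637 r 0.0955777713017493
[0.01, -0.33, 0.08, 0.06, 0.0, 0.39]
[0.03, -0.67, 0.07, 0.06, -0.0, 0.79]
[0.06, -1.0, 0.07, 0.06, -0.0, 1.19]
[0.1, -1.33, 0.07, 0.06, -0.0, 1.59]
```

Still slack; continuing in 6° steps.

>>> {"method": "apply_moves", "body": {
  "rows": [
    [0,-0.33,0.1,0,0,0.4],
    [0.03,-0.67,0.1,0,0,0.8],
    [0.06,-1.0,0.1,0,0,1.2],
    [0.06,-1.0,0.1,0,0,1.2]
  ]
}}

```text
t: 14.35
tool_pos: [0.479, -0.0834, 0.1052]
tool_rot: [2.559, 1.812, 0.007]
contact_force: [2.3, -0.0, -1.1]
opening: 0.0223
```

```bash
python3 - <<'E'
from h import *
feel(3);st()
for l in arc([-2,-4,-6]): print(l)
E
```

```text
F tool xyz mean [-0.03  2.18  0.19] sd [0.56 0.49 0.68] ty all [2.1 2.8 1.6]
t 14.5 pos [ 0.4789 -0.0834  0.1051] psi -19.4 zax [ 0.006 -0.002 -1.   ] F [ 2.36 -0.79 -0.36] open 0.0222 q [-0.33 -0.18  2.05  0.    1.26  0.01]
th 250.9985017508326 r 0.0955409224466705
[0.01, -0.33, 0.01, 0.07, -0.01, 0.32]
[0.02, -0.67, 0.01, 0.07, -0.01, 0.72]
[0.05, -1.0, 0.0, 0.07, -0.01, 1.12]
```

>>> {"method": "apply_moves", "body": {
  "rows": [
    [0,-0.33,0,0,0,0.4],
    [0.03,-0.67,0,0,0,0.8],
    [0.06,-1.0,0,0,0,1.2],
    [0.06,-1.0,0,0,0,1.2]
  ]
}}

```text
t: 14.9
tool_pos: [0.4704, -0.08, 0.1052]
tool_rot: [2.649, 1.675, 0.009]
contact_force: [3.8, -2.6, -2.5]
opening: 0.0224
```

```bash
python3 - <<'E'
from h import *
feel(4);st()
for l in arc([-2,-4,-6]): print(l)
E
```

```text
F tool xyz mean [-0.43  5.07  1.98] sd [0.4  0.33 0.41] ty all [4.5 5.2 5.4 5.1]
t 15.1 pos [ 0.4704 -0.0799  0.1052] psi -25.4 zax [ 0.008 -0.003 -1.   ] F [ 5.64 -2.9  -2.  ] open 0.0221 q [-0.32 -0.2   2.07  0.    1.26  0.12]
th 245.46069711781723 r 0.0954662469543558
[-0.0, -0.33, 0.02, 0.09, -0.01, 0.24]
[0.01, -0.67, 0.01, 0.09, -0.01, 0.64]
[0.03, -1.0, 0.01, 0.09, -0.02, 1.04]
```

>>> {"method": "apply_moves", "body": {
  "rows": [
    [0,-0.33,0,0,0,0.3],
    [0.01,-0.67,0,0,0,0.7],
    [0.03,-1.0,0,0,0,1.1],
    [0.03,-1.0,0,0,0,1.1]
  ]
}}

```text
t: 15.5
tool_pos: [0.4623, -0.076, 0.1052]
tool_rot: [2.725, 1.546, 0.011]
contact_force: [6.3, -4.2, -4.5]
opening: 0.0224
```

```bash
python3 - <<'E'
from h import *
feel(5);st()
for l in arc([-2,-4,-6]): print(l)
E
```

```text
F tool xyz mean [0.03 7.42 4.01] sd [0.35 0.29 0.84] ty all [7.6 7.7 7.2 7.7 7. ]
t 15.75 pos [ 0.4623 -0.076   0.1051] psi -30.8 zax [ 0.01  -0.004 -1.   ] F [ 6.21 -4.51 -4.15] open 0.0221 q [-0.32 -0.23  2.09 -0.    1.27  0.22]
th 240.10634928098472 r 0.09563858756414302
[0.01, -0.33, 0.01, 0.12, -0.02, 0.21]
[0.03, -0.67, 0.01, 0.12, -0.02, 0.61]
[0.05, -1.0, 0.0, 0.12, -0.03, 1.01]
```

>>> {"method": "apply_moves", "body": {
  "rows": [
    [0,-0.3,0,0,0,0.3],
    [0.02,-0.6,0,0,0,0.6],
    [0.04,-0.86,0,0,0,1.0],
    [0.04,-0.86,0,0,0,1.0]
  ]
}}

```text
t: 16.15
tool_pos: [0.4564, -0.0724, 0.1052]
tool_rot: [2.786, 1.424, 0.015]
contact_force: [6.8, -5.1, -4.8]
opening: 0.022
```

```bash
python3 - <<'E'
from h import *
feel(6);st()
for l in arc([-1,-2]): print(l)
E
```

```text
F tool xyz mean [0.09 8.99 5.56] sd [0.45 0.68 0.47] ty all [ 8.4 10.2  9.1  9.6  8.3  8.4]
t 16.45 pos [ 0.4564 -0.0724  0.1052] psi -35.8 zax [ 0.014 -0.007 -1.   ] F [ 8.04 -5.71 -4.44] open 0.0222 q [-0.32 -0.25  2.11 -0.    1.26  0.31]
th 235.9550913037917 r 0.09568222483688853
[0.01, -0.17, 0.02, 0.17, -0.03, -0.16]
[0.01, -0.33, 0.01, 0.17, -0.03, 0.04]
```

>>> {"method": "apply_moves", "body": {
  "rows": [
    [0,-0.25,0,0,0,0.1],
    [0.01,-0.5,0,0,0,0.3],
    [0.01,-0.5,0,0,0,0.3]
  ]
}}

```text
t: 16.75
tool_pos: [0.4538, -0.0708, 0.1052]
tool_rot: [2.8, 1.386, 0.018]
contact_force: [8.8, -6.6, -5.9]
opening: 0.022
```

```bash
python3 - <<'E'
from h import *
feel(8);st();arc([])
E
```

```text
F tool xyz mean [ 0.06 10.6   6.44] sd [0.19 0.39 0.42] ty all [10.9  9.9 10.7 10.8 11.  11.1 10.2 10.3]
t 17.15 pos [ 0.4538 -0.0707  0.1052] psi -37.3 zax [ 0.017 -0.01  -1.   ] F [ 8.92 -6.93 -7.37] open 0.0223 q [-0.31 -0.26  2.12 -0.    1.26  0.34]
th 234.09328254813002 r 0.09585588227191376
```

>>> {"method": "apply_moves", "body": {
  "rows": [
    [0,0.2,0,0,0,0],
    [0,0.2,0,0,0,0],
    [0,0.2,0,0,0,0]
  ],
  "grip": 0.5
}}

```text
t: 17.45
tool_pos: [0.455, -0.0717, 0.105]
tool_rot: [2.801, 1.388, 0.016]
contact_force: [-0.5, -0.9, 0.7]
opening: 0.0424
```

>>> {"method": "apply_moves", "body": {
  "rows": [
    [0,0,-2,0,0,0],
    [0,0,-5,0,0,0],
    [0,0,-9,0,0,0],
    [0,0,-13,0,0,0],
    [0,5,-13,0,0,0],
    [0,10,-13,0,0,0],
    [0,15,-13,0,0,0],
    [0,20,-13,0,0,0],
    [0,20,-13,0,0,0],
    [0,20,-13,0,0,0]
  ]
}}

```text
t: 18.45
tool_pos: [0.6118, -0.1919, 0.2368]
tool_rot: [2.805, 1.388, 0.013]
contact_force: [-0.5, 0.0, 0.2]
opening: 0.043
```

```bash
python3 - <<'E'
from h import *
st()
import pickle
d={}
for n in('scene','top'):
    im=ctrl.get_image(n); d[n]=im;u,v=proj(im,[C[0]-.02,C[1]-.02,.12])[0].astype(int); print(n,u-50,v-38)
    cv2.imwrite(f'pics/{n}6.png',cv2.resize(im['color'][v-38:v+38,u-50:u+50],None,fx=8,fy=8,interpolation=cv2.INTER_CUBIC))
    cv2.imwrite(f'pics/{n}6f.png',im['color'])
pickle.dump(d,open('im6.pkl','wb'))
E
```

```text
t 18.45 pos [ 0.6118 -0.1919  0.2368] psi -37.3 zax [ 0.013 -0.007 -1.   ] F [-0.49  0.03  0.25] open 0.043 q [-0.42  0.08  1.58 -0.    1.47  0.23]
scene 145 171
top 267 194
```

View pics/top6.png

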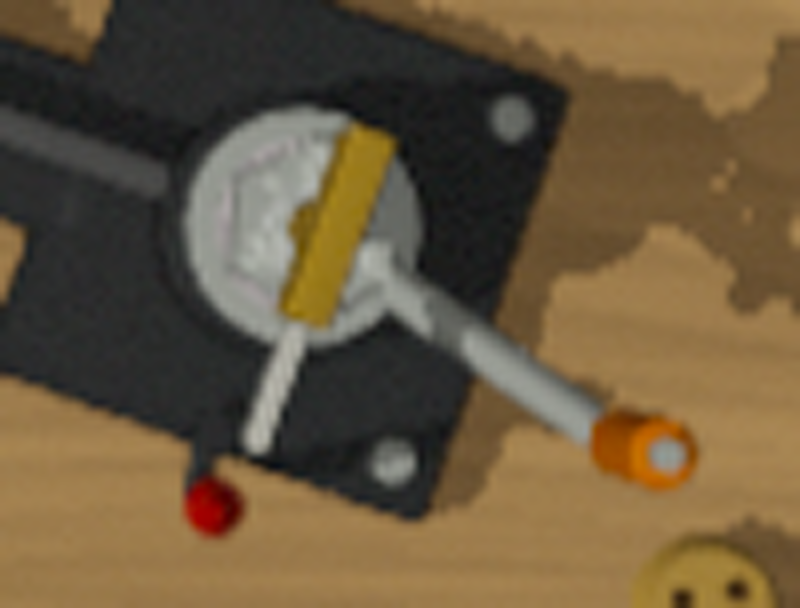

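View pics/scene6f.png

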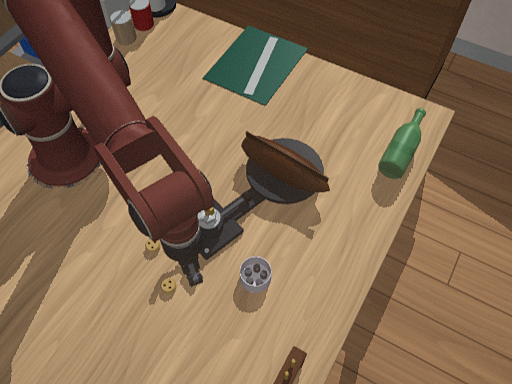

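```bash
python3 - <<'E'
from h import *
import pickle
T=pickle.load(open('im6.pkl','rb'))['top']
f=lambda u,v,z: ray(T,(u-3.5)/8+267,(v-3.5)/8+194,z)
ang=lambda p: round(float(np.degrees(np.arctan2(*(p[:2]-C)[::-1])))%360,1)
print('ptr',ang(f(256,450,.13)),'red',ang(f(213,506,.104)),'hand',ang(f(668,455,.142)))
print(ctrl.finish_job())
E
```

```text
ptr 161.4 red 159.5 hand 236.0
the job is handed in; nothing more can be done
None
```

I loosened the jam nut, set the pointer on the red index, and retightened the nut to about 10.6 N at the handle. I then let go, backed the arm clear and handed the job in at about 18.6 s. No verdict was reported.

- **Loosening:** I swung the lever about 48° counterclockwise. The pull fell to about 0 N, so the nut was slack, and the pointer stood where it had been.
- **Setting the screw:** I pinched the thumb bar and turned it about 70° clockwise. In the top view the pointer then stood at 161.4° and the index at 159.5°. The bar's own direction read 159.3°, so the readings differ by about 2°. All are inside the allowed 5.7° (0.1 rad).
- **Retightening:** The seat was met at a handle angle of about 255°, and the pull then rose steadily: 2.2, 5.1, 7.4, 9.0 and finally 10.6 N. The noise was about 0.4 N. By the 0.14 to 0.18 N per N you gave, that is about 59 to 76 N of clamping. I could not measure the clamping force itself.
- **Final pictures:** The pointer had not moved since it was set, and the lever was where I left it, about 236° in the image. By eye, the hull, tin and deadeyes looked unmoved. The force reading after backing off was about 0.5 N, which is noise level.

No check failed; the 2° spread in the pointer angle was the only disagreement.

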